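# Pack and close the blood-sugar test kit box

### The job

Pack the grey test kit box: stand the two white strip vials upright, one in the middle of each of its two compartments, so that the light box is evenly loaded. Then close it with its grey cover: keep the cover angled while its tongue goes into the groove under the box's lip, then lower the other edge gently, without letting it drop, until the cover lies flat behind the far rim. Do not shove or tip the box, do not knock a vial over, and leave the other things on the desk where they are.

Things in the scene. Friction and masses are not known exactly. Their poses are not given: they have to be found in the camera images.
- box: Open grey plastic box, loose and light (0.3 kg; a sideways push of 2 to 3 N slides it), 150 (x) by 160 (y) mm. Origin at the centre of its underside, z up. A 4 mm wall at y = 0, 46 mm high, splits it into left (+y) and right (-y) compartments. Its -x side carries the groove and starts towards the robot within 0.3 rad. Side walls 64 mm high. Open from above for x = -57 to 63 mm.
- box_groove (a point): Middle of the groove's mouth, on its ledge straight below the lip's edge: (-59, 0, 64) mm in the box's frame. The groove runs along y, opens to +x, is 12 mm deep (back wall x = -71) and 10 mm high: ledge 64 mm up (x -71 to -57), lip's underside 74, lip's top 79 mm up. Its ends are open. The cover (133 mm with tongue) is too long to go in flat; a tilt of 0.1 to 0.3 rad lets the tongue in.
- box_rim (a point): Middle of the far ledge's seat, at the foot of the far rim: (69, 0, 64) mm in the box's frame. Ledge x 63 to 69 mm, 64 mm up; the rim's inner face is x = 69, its top 71 mm up; lip edge to rim 128 mm. When closed, the cover lies on both ledges and the side walls, parallel to the box, its origin at x = 2.5 to 7.5, y about 0, z = 64 mm in the box's frame.
- box_bay_left (a point): Middle of the floor of the left (+y) compartment: (3, 39, 4) mm in the box's frame. The compartment is 74 mm wide (y), its opening 120 mm long (x), its floor 4 mm up.
- box_bay_right (a point): Middle of the floor of the right (-y) compartment: (3, -39, 4) mm in the box's frame; same size as the left one.
- cover: Grey plastic cover board, 0.16 kg, lying loose and flat on the desk, right way up: 123 (x) by 156 (y) mm, 12 mm thick. Origin at the middle of the board's underside, z up. A tongue 4 mm thick, 140 mm long in y, sticks out 10 mm from its -x edge, flush with the underside; it starts towards the robot within 0.5 rad.
- cover_tongue (a point): Middle of the tongue's tip edge, at the underside: (-71.5, 0, 0) mm in the cover's frame.
- cover_grip (a point): In the grip bar that stands upright on top in the cover's middle: 14 mm thick (x), 70 mm long (y), its top 42 mm above the cover's underside. This point is 34 mm above the underside, on the cover's z axis: pinch the bar here across x.
- vial_a: White plastic strip vial with a closed cap, a cylinder 30 mm across and 52 mm tall, about 0.06 kg, standing upright on the desk. Origin at the centre of its underside, z up.
- vial_b: A second vial just like vial_a.
- meter: Bystander: flat white blood-sugar meter, 55 by 92 by 20 mm, lying on the desk between the vials. Origin under its centre.
- carton: Bystander: white and blue lancet carton, 75 by 130 by 60 mm. Origin under its centre.
- pump: Bystander: clear bottle with a blue cap, 68 mm across, 160 mm tall. Origin under its centre.
- jar: Bystander: small amber jar with a black cap, 40 mm across, 50 mm tall. Origin under its centre.
- pen: Bystander: white and orange lancing pen, 18 by 100 by 16 mm. Origin under its centre.

How it is judged:
By the outcome, as a careful person would: the job done as asked, in the order asked, and still so for the second after the job is handed in, with the robot touching nothing.
It also fails if it takes over 66 s, if anything falls off the work surface, if the arm or the gripper's body presses on something with over 40 N, if the wrist force passes 120 N, or if a joint passes its speed limit or range.

### The arm

A 7-joint arm with a two-finger parallel gripper is mounted at the origin on the work surface. World frame = base frame: x ahead of the robot, y to its left, z up, the work surface at z = 0. Lengths are in m, angles in rad, forces in N, time in s.
With the tool pointing down it reaches from about 0.35 to 0.9 m from the base axis. Payload 19.9 kg.
Tool frame: the origin (TCP) lies midway between the tips of the shut fingers; the grasp point (between the pads) lies 19 mm behind it (tcp_to_grasp is the distance from the TCP to the grasp point, in m); z points along the fingers, y is the line along which they close (so a half turn about z gives the same grasp; the last joint's range is limited). The gripper opens to 85 mm and grips with 20 to 120 N. Pads are 22 mm wide; open, the fingers measure 114 mm over their backs; the gripper's body (76 mm by 85 mm) begins 54 mm behind the grasp point. The pads swing forward as they close: fully open they stand 13 mm farther back than shut.
Start: joints at [-1.361, 0.417, -0.01, 1.614, 0.005, 1.111, -0.053], TCP at [0.156, 0.605, 0.231] pointing down, gripper open.
Joint ranges: [-2.81, 2.81], [-0.39, 2.02], [-1.27, 1.25], [0.06, 2.57], [-1.19, 4.33], [0.19, 2], [-2.82, 2.82]. Speed limits (rad/s): [1.89, 1.89, 2.39, 2.39, 3.01, 3.01, 3.01].

### API

Orientations are given as a rotation vector (axis times angle).
In Python, from bench import read_state, capture, camera_info, job_done, tcp_to_grasp gives the robot as it stands.
- The arm moves only by the tool send_rows, never from a script. Its argument "series" is a list of rows, each a list of 5 numbers: the shift along the tool's x, y, z in units of 40 mm (1.0 is 40 mm), then the turn about the tool's z in units of 8 degrees (1.0 is 8 degrees), then the finger opening in mm, from 0 to 85.4. A call has 1 to 12 rows; each row is the pose to reach, as a shift and turn from the pose commanded when the call began, along the tool's axes at that moment; what a row does not reach only later rows make up. A row lasts 1/10 s, in which the tool goes at most 50 mm and 8.59 degrees, less where a joint would pass 70% of its speed; a pose out of reach is approached as far as the arm can. A call with a gripper value outside its range is refused whole. The fingers move at their own pace and stop on an object; "squeeze" is the grip in N (left out, the last holds). Time passes only in rows, so rows that repeat a pose let the fingers close. It gives the time, the measured TCP pose, the force, the opening and the grip force at its end, in the units of the state.
- read_state(): the state, without advancing time (a new reading comes with each control period).
- capture(name): name is "side" or "top" or "wrist"; returns (picture, depth): 480x640x3 uint8, blue, green, red; 480x640 float32, m along the optical axis (not along the pixel's ray), 0 where there is no reading.
- camera_info(name): a dict with "fx", "fy", "cx", "cy" (pixels), "k1" (the pictures are not rectified: a ray, as slopes to the right and down, at radius r is drawn at 1 + k1 r^2 times it, then the intrinsics apply), "view" (4x4, takes a point from world to camera coordinates); the wrist camera has in their place "mount" (4x4, takes a point from camera to tool coordinates, whose origin is the TCP and whose axes are the flange's). Camera axes: x right, y up, looking along -z (the intrinsics and any distortion apply to the point x, -y, -z); pixel columns grow to the right and rows downward; lengths in m; the calibration is good to about 2 mm. A picture is of the moment at which its call begins: read the wrist's pose just before it. camera_info takes no time and is no camera call.
- job_done(): hands the job in; it is judged then, once.
The state is a dict: "clock": time; "qpos": joint angles; "joint_vel": joint speeds; "tau": joint torques, N m; "position": TCP position; "eef_rot": TCP orientation; "wrist_force": force on the tool from outside, world axes, zero at the start; "torque": the same for the moment, N m; "opening": opening from 0.0 (shut) to 1.0 (fully open); "finger_force": force on a finger pad.
Only numpy, scipy, OpenCV 4.12 (cv2) and the standard library are available. Lean on these libraries where they do the work, as an engineer would, in place of code of your own. Each camera call takes 0.05 s, during which the arm holds its last target. There are 200 camera calls.

## Working session

There is one attempt and no reset: what is moved stays moved. The work goes in short steps, Python scripts to look and compute and a tool call to move; the robot and the scene stay as the last step left them, time stands still between calls to the robot, and variables do not carry over. Pictures are saved under pics/ and viewed, at most 10 in all, crops included, and the job is handed in when it is done.

Besides the shell and the picture viewer there is one more tool, called after "Emit:" as name(argument=value, ...) on one line, values as JSON. send_rows: Moves the arm, as the interface text tells. Its arguments: {"type":"object","properties":{"series":{"type":"array","items":{"type":"array","items":{"type":"number"}}},"squeeze":{"type":"number"}},"required":["series"]}

```bash
ls; mkdir -p pics; python3 - <<'E'
from bench import *
import cv2,numpy as np
print(read_state(),tcp_to_grasp)
for n in("side","top","wrist"):
    i=camera_info(n);print(n,{k:(np.round(v,4).tolist() if not isinstance(v,(int,float)) else round(v,4)) for k,v in i.items()})
p,d=capture("top");cv2.imwrite("pics/top0.png",p);np.save("top0.npy",d)
p,d=capture("side");cv2.imwrite("pics/side0.png",p);np.save("side0.npy",d)
E
```

```text
pics
{'clock': 0.0, 'qpos': array([-1.36049781,  0.41796205, -0.01031754,  1.61418514,  0.00467958,
        1.11071403, -0.05299805]), 'joint_vel': array([ 8.24290443e-04,  3.01388090e-04,  8.69043427e-05,  8.92081178e-04,
       -2.43711710e-03,  4.24597522e-05, -4.20554643e-04]), 'tau': array([ 1.15421219e-03, -8.64437270e+01,  6.79519661e-01, -4.34894872e+01,
        1.91316783e-02,  7.44729477e-03, -2.46209044e-05]), 'position': array([0.15562409, 0.60494475, 0.23066304]), 'eef_rot': array([-3.94446463e-01, -3.11664231e+00,  1.94984534e-03]), 'wrist_force': array([ 0.52944222, -0.38399298, -0.58925957]), 'torque': array([-0.01054122, -0.00869277,  0.01144624]), 'finger_force': 0.0, 'opening': 0.9978721338215213} 0.0187
side {'fx': 440.5485, 'fy': 440.5485, 'cx': 321.6717, 'cy': 237.6656, 'k1': 0.0089, 'view': [[-0.9902, -0.1394, -0.0038, 0.5587], [0.0878, -0.6447, 0.7593, -0.1211], [-0.1083, 0.7516, 0.6507, -0.9853], [0.0, 0.0, 0.0, 1.0]]}
top {'fx': 489.8334, 'fy': 489.8334, 'cx': 325.4074, 'cy': 221.9324, 'k1': -0.0196, 'view': [[-0.0128, -0.9998, -0.0124, 0.0186], [0.9967, -0.0137, 0.0804, -0.5388], [-0.0805, -0.0113, 0.9967, -1.3485], [0.0, 0.0, 0.0, 1.0]]}
wrist {'fx': 357.1219, 'fy': 357.1219, 'cx': 321.9198, 'cy': 241.4131, 'k1': 0.0024, 'mount': [[0.001, 0.9448, 0.3275, 0.0843], [1.0, -0.001, 0.0001, 0.0002], [0.0004, 0.3275, -0.9448, -0.1424], [0.0, 0.0, 0.0, 1.0]]}
```

View pics/top0.png

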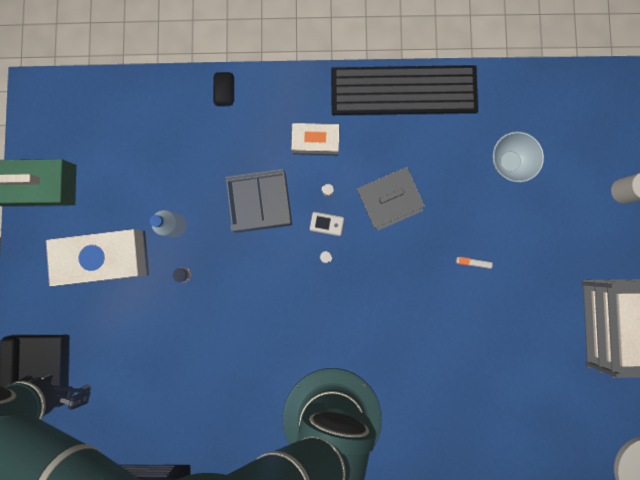

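View pics/side0.png

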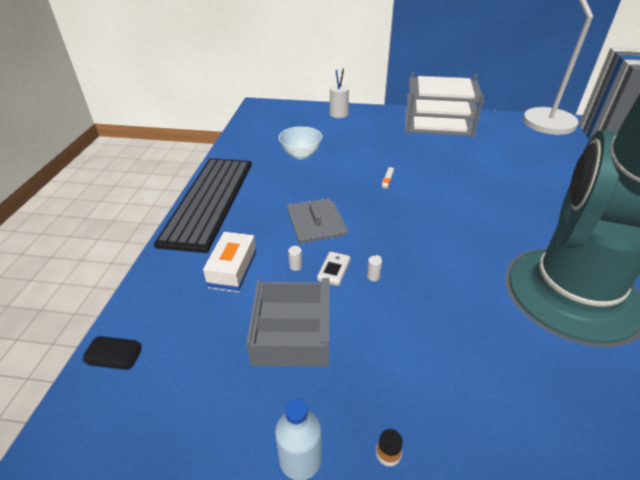

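The top view shows the box at about (258,200), the cover at (391,197), the vials at (327,189) and (325,257), and the meter between them at (327,223). The carton is at (315,138). The side view agrees, and the cover's bar stands up clearly. Next I'll measure these with depth.

```bash
cat > h.py <<'E'
import numpy as np,cv2
from bench import *
from scipy.spatial.transform import Rotation as R
def T(name,st=None):
    i=camera_info(name)
    if name!="wrist": return i,np.linalg.inv(i["view"])
    M=np.eye(4);M[:3,:3]=R.from_rotvec(st["eef_rot"]).as_matrix();M[:3,3]=st["position"]
    return i,M@i["mount"]
def grid(i):
    v,u=np.mgrid[0:480,0:640]
    K=np.array([[i["fx"],0,i["cx"]],[0,i["fy"],i["cy"]],[0,0,1.]])
    q=cv2.undistortPoints(np.stack([u,v],-1).reshape(-1,1,2).astype(float),K,np.array([i["k1"],0,0,0]))
    return q.reshape(480,640,2)
def rays(name,st=None):
    i,M=T(name,st);q=grid(i)
    d=np.stack([q[...,0],-q[...,1],-np.ones((480,640))],-1)@M[:3,:3].T
    return d,M[:3,3]
def cloud(name,depth,st=None):
    d,o=rays(name,st);P=o+d*depth[...,None];P[depth==0]=np.nan;return P
def onplane(name,uv,z,st=None):
    d,o=rays(name,st);u,v=uv
    g=cv2.remap(d.astype(np.float32),np.float32([[u]]),np.float32([[v]]),cv2.INTER_LINEAR)[0,0].astype(float)
    return o+g*(z-o[2])/g[2]
def rect(P):  # xy points -> centre,size,angle deg
    return cv2.minAreaRect(np.float32(P[:,:2]*1000))
E
python3 - <<'E'
from h import *
for n in("top","side"):
    p=cv2.imread(f"pics/{n}0.png");d=np.load(f"{n}0.npy");C=cloud(n,d);z=C[...,2]
    b={"top":dict(box=(215,155,300,245),cov=(350,160,432,235),va=(315,180,340,200),vb=(313,247,338,267),met=(305,205,350,240)),
       "side":dict(box=(240,275,338,370),cov=(280,192,352,245),va=(285,243,305,273),vb=(363,252,387,285),met=(316,250,352,287))}[n]
    for k,(x0,y0,x1,y1) in b.items():
        P=C[y0:y1,x0:x1].reshape(-1,3);P=P[np.isfinite(P[:,2])]
        print(n,k,"zmax",P[:,2].max().round(4),"desk",np.round(np.nanmedian(P[(P[:,2]<.004),2]),4) if (P[:,2]<.004).any() else None)
        for lo,hi in {"box":[(.05,.09),(.071,.09)],"cov":[(.007,.018),(.033,.05)],"va":[(.044,.06)],"vb":[(.044,.06)],"met":[(.012,.03)]}[k]:
            Q=P[(P[:,2]>lo)&(P[:,2]<hi)]
            if len(Q)>3:
                r=rect(Q);print("   ",lo,len(Q),"c",np.round(r[0],1),"s",np.round(r[1],1),"a",round(r[2],2),"med",np.round(np.median(Q,0)*1000,1))
E
```

```text
top box zmax 0.0886 desk 0.0012
    0.05 932 c [599.8 195.1] s [151.4 161.2] a 7.02 med [563.3 196.4  71.5]
    0.071 479 c [599.3 195.2] s [150.1 160.5] a 6.78 med [536. 189.  80.]
top cov zmax 0.0508 desk 0.0009
    0.007 2275 c [ 609.2 -174.1] s [230.5 211.5] a 89.21 med [ 606.7 -173.4   13.1]
    0.033 132 c [ 609.4 -172.3] s [14.2 68.8] a 22.62 med [ 609.2 -172.5   43.7]
top va zmax 0.0605 desk 0.0009
    0.044 98 c [627.7   4.3] s [28.7 28.6] a 32.78 med [628.    4.2  53.7]
top vb zmax 0.0634 desk 0.0008
    0.044 96 c [442.2  12. ] s [30.8 26.9] a 44.54 med [443.5  12.   54.1]
top met zmax 0.0312 desk 0.0009
    0.012 629 c [536.5   8. ] s [91.8 55.1] a 78.59 med [535.9   7.2  21.2]
side box zmax 0.0831 desk 0.0009
    0.05 1955 c [599.1 194.3] s [149.6 163.3] a 7.04 med [587.5 216.8  65. ]
    0.071 662 c [599.5 194.8] s [149.2 163.2] a 7.4 med [533.4 201.3  79.2]
side cov zmax 0.0455 desk 0.0006
    0.007 1584 c [ 607.4 -173.5] s [129.9 163.5] a 24.53 med [ 604.4 -159.3   12.5]
    0.033 112 c [ 608.5 -172.8] s [14.4 70.6] a 22.24 med [ 607.7 -168.    42.1]
side va zmax 0.0557 desk 0.0006
    0.044 116 c [627.9   4.4] s [30.4 28.4] a 56.07 med [627.3   6.6  51.9]
side vb zmax 0.0554 desk 0.0009
    0.044 132 c [441.7  12.1] s [31.4 30.8] a 29.05 med [442.2  14.6  52.3]
side met zmax 0.0818 desk 0.0007
    0.012 665 c [534.6   7. ] s [96.1 54.8] a 78.35 med [533.5  13.7  20.5]
```

```bash
cat >> h.py <<'E'
def yaw(st): 
    a=R.from_rotvec(st["eef_rot"]).as_matrix();return np.degrees(np.arctan2(a[1,1],a[0,1])),a
def plan(x,y,z,ang,st=None):
    """mm target, tool-y angle deg -> units"""
    st=st or read_state();w,A=yaw(st)
    s=A.T@(np.array([x,y,z])/1000-st["position"])/.04
    t=((w-ang+180)%360-180)/8
    return np.round(np.r_[s,t],3)
def say(k="",z=0):
    s=read_state();w,A=yaw(s);print(k,"t",round(s["clock"],2),"p",np.round(s["position"]*1000,1),"yaw",round(w,2),"tilt",np.round(A[:2,2],4),"F",np.round(s["wrist_force"],2),"T",np.round(s["torque"],2),"op",round(s["opening"]*85.4,1),"ff",round(s["finger_force"],1),"q7",round(s["qpos"][6],2))
E
python3 - <<'E'
from h import *
say()
print(plan(442,12,110,7)); print(plan(442,12,14,7))
E
```

```text
t 0.1 p [155.6 605.  230.7] yaw 75.58 tilt [-0.0002 -0.0011] F [0.2  0.75 0.03] T [-0.    0.04  0.02] op 85.5 ff 0.0 q7 -0.05
[-10.626 -12.571   3.033   8.572]
[-10.626 -12.568   5.433   8.572]
```

Emit:
send_rows(series=[[-10.63,-12.57,2.0,8.57,50],[-10.63,-12.57,2.0,8.57,50],[-10.63,-12.57,2.0,8.57,50],[-10.63,-12.57,2.0,8.57,50],[-10.63,-12.57,2.0,8.57,50],[-10.63,-12.57,2.0,8.57,50],[-10.63,-12.57,2.0,8.57,50],[-10.63,-12.57,2.0,8.57,50],[-10.63,-12.57,2.0,8.57,50],[-10.63,-12.57,2.0,8.57,50],[-10.63,-12.57,3.0,8.57,50],[-10.63,-12.57,3.0,8.57,50]], squeeze=25)

```text
clock: 1.3
position: [0.4131, 0.0722, 0.1363]
eef_rot: [2.081, 2.353, 0.002]
wrist_force: [1.7, 0.5, -0.1]
opening: 0.584
finger_force: 0.0
```

```bash
python3 - <<'E'
from h import *
say(); print(plan(442,12,110,7))
E
```

```text
t 1.3 p [413.1  72.2 136.3] yaw 7.04 tilt [0.0013 0.0006] F [ 1.72  0.51 -0.06] T [ 0.05 -0.08 -0.01] op 49.9 ff 0.0 q7 0.03
[-1.581  0.531  0.657  0.004]
```

Emit:
send_rows(series=[[-1.58,0.53,0.3,0,50],[-1.58,0.53,0.65,0,50],[-1.58,0.53,0.65,0,50],[-1.58,0.53,0.65,0,50]])

```text
clock: 1.7
position: [0.4409, 0.0136, 0.1102]
eef_rot: [-2.082, -2.352, 0.002]
wrist_force: [0.3, 0.5, 0.3]
opening: 0.589
finger_force: 0.0
```

```bash
python3 - <<'E'
from h import *
say(); s=read_state(); p,d=capture("wrist");cv2.imwrite("pics/w1.png",p)
C=cloud("wrist",d,s).reshape(-1,3)
for c in((442,12),):
    Q=C[(np.hypot(C[:,0]*1e3-c[0],C[:,1]*1e3-c[1])<30)&(C[:,2]>.045)&(C[:,2]<.06)]
    print(len(Q),cv2.minEnclosingCircle(np.float32(Q[:,:2]*1e3)),np.median(Q[:,2]))
print(plan(442,12,14,7))
E
```

```text
t 1.7 p [440.9  13.6 110.2] yaw 6.96 tilt [-0.0012 -0.0005] F [0.27 0.5  0.27] T [ 0.02  0.01 -0.03] op 50.3 ff 0.0 q7 0.25
1904 ((442.59832763671875, 10.417346954345703), 16.732160568237305) 0.051703951543176
[-0.06   0.019  2.415  0.004]
```

Emit:
send_rows(series=[[-0.03,0.02,1.2,0,50],[-0.03,0.02,2.0,0,50],[-0.03,0.02,2.4,0,50],[-0.03,0.02,2.4,0,50],[-0.03,0.02,2.4,0,26],[-0.03,0.02,2.4,0,26],[-0.03,0.02,2.4,0,26],[-0.03,0.02,2.4,0,26]], squeeze=25)

```text
clock: 2.55
position: [0.4429, 0.0132, 0.0157]
eef_rot: [2.08, 2.353, 0.003]
wrist_force: [-2.9, 2.1, 12.7]
opening: 0.328
finger_force: 25.6
```

```bash
python3 - <<'E'
from h import *
say(); print(plan(597.7,234.1,140,7))
E
```

```text
t 2.55 p [442.9  13.2  15.7] yaw 7.05 tilt [0.0018 0.0009] F [-2.9   2.1  12.74] T [ 0.43  0.67 -0.01] op 28.1 ff 25.6 q7 0.41
[ 5.007  4.524 -3.097  0.006]
```

Emit:
send_rows(series=[[0,0,-1.2,0,26],[0,0,-2.4,0,26],[1.0,0.9,-3.1,0,26],[2.0,1.8,-3.1,0,26],[3.0,2.7,-3.1,0,26],[4.0,3.6,-3.1,0,26],[5.0,4.52,-3.1,0,26],[5.0,4.52,-3.1,0,26],[5.0,4.52,-3.1,0,26]])

```text
clock: 3.45
position: [0.5981, 0.2371, 0.1388]
eef_rot: [2.076, 2.357, 0.002]
wrist_force: [0.0, -0.6, -1.1]
opening: 0.335
finger_force: 25.3
```

```bash
python3 - <<'E'
from h import *
say(); print(plan(597.7,234.1,21,7))
p,d=capture("side");C=cloud("side",d).reshape(-1,3)
p,d2=capture("top");C2=cloud("top",d2).reshape(-1,3)
for C in(C,C2):
    Q=C[(abs(C[:,0]-.6)<.12)&(abs(C[:,1]-.195)<.12)&(C[:,2]>.05)&(C[:,2]<.09)];r=rect(Q);print(np.round(r[0],1),np.round(r[1],1),round(r[2],2))
E
```

```text
t 3.45 p [598.1 237.1 138.8] yaw 7.25 tilt [0.0012 0.0007] F [ 0.01 -0.61 -1.12] T [-0.05  0.06  0.03] op 28.6 ff 25.3 q7 -0.05
[-0.074 -0.022  2.944  0.031]
[599.4 194.3] [149.6 163.7] 7.23
[600.4 188.2] [150.8 147.5] 6.89
```

Emit:
send_rows(series=[[-0.05,-0.02,1.0,0,26],[-0.05,-0.02,1.9,0,26],[-0.05,-0.02,2.5,0,26],[-0.05,-0.02,2.8,0,26],[-0.05,-0.02,2.94,0,26],[-0.05,-0.02,2.96,0,26],[-0.05,-0.02,2.96,0,26]])

```text
clock: 4.25
position: [0.5973, 0.2312, 0.0213]
eef_rot: [2.081, 2.352, 0.002]
wrist_force: [0.4, 0.4, -1.0]
opening: 0.331
finger_force: 25.3
```

```bash
python3 - <<'E'
from h import *
say(); print(plan(597.7,234.1,19.7,7))
E
```

```text
t 4.25 p [597.3 231.2  21.3] yaw 7.01 tilt [0.0014 0.0006] F [ 0.43  0.37 -0.99] T [-0.03 -0.04  0.01] op 28.3 ff 25.3 q7 0.02
[0.07  0.019 0.04  0.001]
```

Emit:
send_rows(series=[[0.1,0.02,0.03,0,26],[0.1,0.02,0.04,0,26],[0.1,0.02,0.04,0,35],[0.1,0.02,0.04,0,52],[0.1,0.02,0.04,0,52],[0.1,0.02,-0.8,0,52],[0.1,0.02,-1.9,0,52],[0.1,0.02,-2.9,0,52],[0.1,0.02,-2.9,0,52]])

```text
clock: 5.15
position: [0.5995, 0.2359, 0.1416]
eef_rot: [2.08, 2.351, 0.011]
wrist_force: [0.5, -0.4, 0.3]
opening: 0.609
finger_force: 0.0
```

```bash
python3 - <<'E'
from h import *
say(); print(plan(627.8,4.3,100,7)); 
s=read_state();p,d=capture("wrist");cv2.imwrite("pics/w2.png",p);C=cloud("wrist",d,s).reshape(-1,3)
p,d2=capture("top");C2=cloud("top",d2).reshape(-1,3)
for C in(C,C2):
    Q=C[(abs(C[:,0]-.6)<.04)&(abs(C[:,1]-.235)<.03)&(C[:,2]>.05)&(C[:,2]<.062)];r=rect(Q) if len(Q)>4 else 0;print(len(Q),r)
E
```

```text
t 5.15 p [599.5 235.9 141.6] yaw 7.0 tilt [0.0068 0.0033] F [ 0.54 -0.35  0.25] T [ 0.01 -0.03  0.02] op 52.0 ff 0.0 q7 -0.05
[-5.835 -0.01   1.026  0.   ]
1522 ((598.0712890625, 233.1569366455078), (28.807308197021484, 32.290889739990234), 5.29905891418457)
82 ((597.0907592773438, 230.4237518310547), (27.60684585571289, 24.577665328979492), 2.7810652256011963)
```

Emit:
send_rows(series=[[-1.2,0,0,0,50],[-2.4,0,0,0,50],[-3.6,0,0,0,50],[-4.8,0,0.4,0,50],[-5.82,-0.01,1.0,0,50],[-5.82,-0.01,1.0,0,50],[-5.82,-0.01,1.0,0,50]])

```text
clock: 5.95
position: [0.6241, 0.003, 0.0944]
eef_rot: [-2.083, -2.35, 0.004]
wrist_force: [-0.2, 1.4, 0.5]
opening: 0.584
finger_force: 0.0
```

```bash
python3 - <<'E'
from h import *
say(); print(plan(627.8,4.3,15,7))
E
```

```text
t 5.95 p [624.1   3.   94.4] yaw 6.89 tilt [-0.0028 -0.0006] F [-0.16  1.39  0.51] T [-0.   -0.02 -0.06] op 49.9 ff 0.0 q7 0.36
[ 0.022  0.102  1.985 -0.013]
```

Emit:
send_rows(series=[[0.02,0.1,0.8,0,50],[0.02,0.1,1.5,0,50],[0.02,0.1,1.95,0,50],[0.02,0.1,1.95,0,50],[0.02,0.1,1.95,0,26],[0.02,0.1,1.95,0,26],[0.02,0.1,1.95,0,26],[0.02,0.1,1.95,0,26]])

```text
clock: 6.75
position: [0.6296, 0.0056, 0.0193]
eef_rot: [2.08, 2.352, 0.002]
wrist_force: [-1.1, 0.5, 7.8]
opening: 0.329
finger_force: 25.5
```

```bash
python3 - <<'E'
from h import *
say(); print(plan(607.2,156.7,140,7))
E
```

```text
t 6.75 p [629.6   5.6  19.3] yaw 7.02 tilt [0.0018 0.0003] F [-1.07  0.54  7.81] T [0.2  0.32 0.03] op 28.1 ff 25.5 q7 0.4
[ 3.819e+00 -8.900e-02 -3.018e+00  3.000e-03]
```

Emit:
send_rows(series=[[0,0,-1.2,0,26],[0,0,-2.4,0,26],[0.9,-0.05,-3.0,0,26],[1.9,-0.09,-3.0,0,26],[2.9,-0.09,-3.0,0,26],[3.85,-0.09,-3.0,0,26],[3.85,-0.09,-3.0,0,26],[3.85,-0.09,-3.0,0,26],[3.85,-0.09,-3.0,0,26]])

```text
clock: 7.65
position: [0.6068, 0.1565, 0.1384]
eef_rot: [2.083, 2.351, 0.0]
wrist_force: [0.4, -0.5, -0.2]
opening: 0.333
finger_force: 25.0
```

```bash
python3 - <<'E'
from h import *
say(); print(plan(607.2,158,23.3,7))
E
```

```text
t 7.65 p [606.8 156.5 138.4] yaw 6.93 tilt [ 0.0005 -0.0004] F [ 0.36 -0.47 -0.17] T [-0.04 -0.06 -0.02] op 28.4 ff 25.0 q7 0.08
[ 0.037  0.014  2.878 -0.009]
```

Emit:
send_rows(series=[[0.03,0.01,1.0,0,26],[0.03,0.01,1.9,0,26],[0.03,0.01,2.5,0,26],[0.03,0.01,2.75,0,26],[0.03,0.01,2.84,0,26],[0.03,0.01,2.84,0,26],[0.03,0.01,2.84,0,26]])

```text
clock: 8.35
position: [0.6076, 0.159, 0.0258]
eef_rot: [2.081, 2.352, 0.002]
wrist_force: [-0.5, 0.5, -0.6]
opening: 0.333
finger_force: 25.0
```

```bash
python3 - <<'E'
from h import *
say(); print(plan(607.2,158,23.3,7))
E
```

```text
t 8.35 p [607.6 159.   25.8] yaw 7.0 tilt [0.0017 0.0005] F [-0.51  0.52 -0.58] T [ 0.04 -0.    0.  ] op 28.4 ff 25.0 q7 0.14
[-0.023 -0.012  0.062 -0.   ]
```

Emit:
send_rows(series=[[-0.02,-0.01,0.03,0,26],[-0.02,-0.01,0.06,0,26],[-0.02,-0.01,0.06,0,26],[-0.02,-0.01,0.06,0,35],[-0.02,-0.01,0.06,0,52],[-0.02,-0.01,0.06,0,52],[-0.02,-0.01,-0.8,0,52],[-0.02,-0.01,-1.9,0,52],[-0.02,-0.01,-2.9,0,52],[-0.02,-0.01,-2.9,0,52]])

```text
clock: 9.35
position: [0.6089, 0.1585, 0.1458]
eef_rot: [2.079, 2.35, 0.01]
wrist_force: [0.5, 0.0, -0.6]
opening: 0.61
finger_force: 0.0
```

```bash
python3 - <<'E'
from h import *
say(); print(plan(609,-172.6,110,-67.6)); 
s=read_state();p,d=capture("wrist");cv2.imwrite("pics/w3.png",p);C=cloud("wrist",d,s).reshape(-1,3)
Q=C[(abs(C[:,0]-.607)<.04)&(abs(C[:,1]-.157)<.03)&(C[:,2]>.05)&(C[:,2]<.062)];print(rect(Q),np.median(Q[:,2]))
E
```

```text
t 9.35 p [608.9 158.5 145.8] yaw 7.0 tilt [0.0069 0.0025] F [ 0.51  0.01 -0.64] T [ 0.01  0.04 -0.05] op 52.1 ff 0.0 q7 0.08
[-8.219 -1.013  0.874  9.325]
((608.1189575195312, 156.6758270263672), (31.79943084716797, 29.478010177612305), 48.09640884399414) 0.055744304410312945
```

View pics/w3.png

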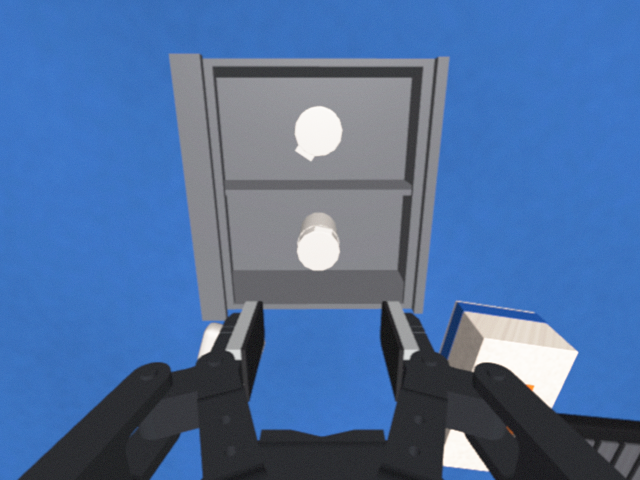

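Both vials stand upright and centred, with caps at about (318,132) and (318,248), and the lip is the thick bar on the left at x≈190. The arm can't tilt, so I'll pinch the bar across its ends. The cover can then pivot about its y axis between the pads.

Emit:
send_rows(series=[[-1.1,-0.1,0.0,1.0,85],[-2.2,-0.2,0.1,2.0,85],[-3.3,-0.4,0.2,3.0,85],[-4.4,-0.5,0.4,4.0,85],[-5.5,-0.7,0.5,5.0,85],[-6.6,-0.8,0.7,6.0,85],[-7.6,-0.9,0.87,7.0,85],[-8.22,-1.01,0.87,8.0,85],[-8.22,-1.01,0.87,9.0,85],[-8.22,-1.01,0.87,9.32,85],[-8.22,-1.01,0.87,9.32,85],[-8.22,-1.01,0.87,9.32,85]])

```text
clock: 10.6
position: [0.6062, -0.1729, 0.105]
eef_rot: [-3.081, -0.615, 0.002]
wrist_force: [0.5, -0.1, 0.2]
opening: 0.991
finger_force: 0.0
```

```bash
python3 - <<'E'
from h import *
say(); print(plan(609,-172.6,8,-67.6)); 
s=read_state();p,d=capture("wrist");C=cloud("wrist",d,s).reshape(-1,3);cv2.imwrite("pics/w4.png",p)
for lo,hi in((.036,.046),(.008,.016)):
    Q=C[(np.hypot(C[:,0]-.609,C[:,1]+.1726)<.125)&(C[:,2]>lo)&(C[:,2]<hi)];print(len(Q),rect(Q),np.median(Q[:,2]))
E
```

```text
t 10.6 p [ 606.2 -172.9  105. ] yaw -67.43 tilt [-0.001  -0.0001] F [ 0.46 -0.14  0.16] T [ 0.02 -0.03 -0.04] op 84.7 ff 0.0 q7 -0.47
[0.069 0.021 2.425 0.022]
2552 ((610.3681640625, -173.36398315429688), (14.172518730163574, 70.12773132324219), 22.63557243347168) 0.04166702951946348
33679 ((610.0008544921875, -173.64471435546875), (122.86381530761719, 156.2311248779297), 22.57697868347168) 0.011885728359634196
```

View pics/w4.png

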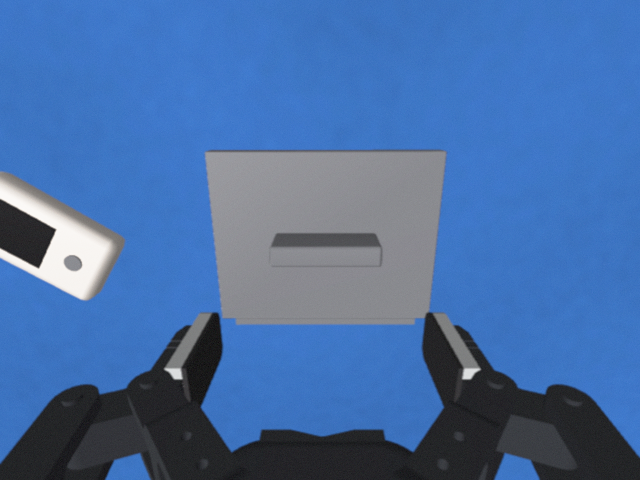

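The cover lies flat and square below the gripper, with the bar at about (325,250) and the tongue edge at row 320. The sizes match at 123 by 156 mm, and the bar measures 14 by 70 mm. I'm descending to it now.

Emit:
send_rows(series=[[0.08,0.03,0.8,0.01,85],[0.08,0.03,1.6,0.01,85],[0.08,0.03,2.2,0.01,85],[0.08,0.03,2.42,0.01,85],[0.08,0.03,2.42,0.01,85],[0.08,0.03,2.42,0.01,85]])

```text
clock: 11.25
position: [0.6105, -0.1733, 0.01]
eef_rot: [3.081, 0.61, 0.002]
wrist_force: [-0.8, -0.0, 0.1]
opening: 0.993
finger_force: 0.0
```

```bash
python3 - <<'E'
from h import *
say(); print(plan(609.7,-173.2,8,-67.4)); 
p,d=capture("side");cv2.imwrite("pics/s5.png",cv2.resize(p[150:300,240:400],(640,600)))
E
```

```text
t 11.25 p [ 610.5 -173.3   10. ] yaw -67.61 tilt [ 0.0011 -0.0004] F [-0.8  -0.04  0.11] T [-0.04 -0.02 -0.02] op 84.8 ff 0.0 q7 -0.41
[-0.017 -0.009  0.05  -0.026]
```

View pics/s5.png

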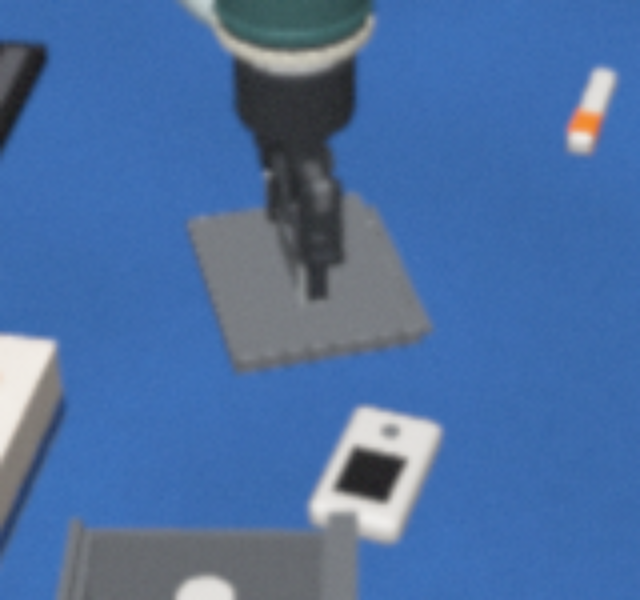

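The fingers straddle the bar's ends just above the board at about (318,290) in the crop, touching nothing. I'm closing them now.

Emit:
send_rows(series=[[0,0,0.02,0,75],[0,0,0.02,0,64],[0,0,0.02,0,64],[0,0,0.02,0,64],[0,0,0.02,0,64]], squeeze=40)

```text
clock: 11.8
position: [0.6105, -0.173, 0.0092]
eef_rot: [3.082, 0.61, 0.002]
wrist_force: [-1.6, 1.6, 9.3]
opening: 0.807
finger_force: 44.3
```

Emit:
send_rows(series=[[0,0,-0.5,0,64],[0,0,-1.5,0,64],[0,0,-2.7,0,64],[0,0,-3.5,0,64],[0,0,-3.5,0,64],[0,0,-3.5,0,64]])

```text
clock: 12.4
position: [0.6101, -0.1728, 0.1494]
eef_rot: [3.082, 0.61, 0.003]
wrist_force: [0.1, -0.0, -2.3]
opening: 0.811
finger_force: 47.4
```

```bash
cat >> h.py <<'E'
def cover(names=("side","top"),zlo=None,zhi=None,r=.11,off=None):
    """fit board-top plane near the TCP; print tilt about tool y and edges along tool x"""
    for n in names:
        s=read_state();p,d=capture(n);C=cloud(n,d,s).reshape(-1,3);g=p.reshape(-1,3).astype(int)
        w,A=yaw(s);L=(C-s["position"])@A   # tool coords (x fwd, z down)
        sat=g.max(1)-g.min(1)
        m=np.isfinite(L[:,0])&(abs(L[:,0])<.085)&(abs(L[:,1])<.083)&(L[:,2]>-.03)&(L[:,2]<.035)&(sat<25)&(g.max(1)>60)&(g.max(1)<200)&(np.hypot(L[:,0]/.03,L[:,1]/.06)>1)
        Q=L[m];best=None;rng=np.random.default_rng(0)
        for _ in range(200):
            t=Q[rng.choice(len(Q),3,0)];nn=np.cross(t[1]-t[0],t[2]-t[0]);l=np.linalg.norm(nn)
            if l<1e-5: continue
            nn/=l
            if abs(nn[2])<.85: continue
            k=abs((Q-t[0])@nn)<.002
            if best is None or k.sum()>best.sum(): best=k
        I=Q[best];c=np.c_[I[:,:2],np.ones(len(I))];f=np.linalg.lstsq(c,I[:,2],rcond=None)[0]
        x=I[:,0]*1e3;y=I[:,1]*1e3
        print(n,len(Q),len(I),"slope dz/dx,dz/dy (tool, z down)",np.round(f[:2],3),"top at centre below TCP mm",round(f[2]*1e3,1),"x",np.round(np.percentile(x,[.5,99.5]),1),"y",np.round(np.percentile(y,[.5,99.5]),1))
E
python3 - <<'E'
from h import *
say(); cover(("wrist","side","top")); print(plan(620,197,170,-83))
E
```

```text
t 12.4 p [ 610.1 -172.8  149.4] yaw -67.62 tilt [0.0017 0.0002] F [ 0.13 -0.05 -2.32] T [-0.01  0.03 -0.04] op 69.3 ff 47.4 q7 -0.5
wrist 50538 49011 slope dz/dx,dz/dy (tool, z down) [0.002 0.001] top at centre below TCP mm -2.6 x [-60.7  60.8] y [-76.7  76.7]
side 1276 1018 slope dz/dx,dz/dy (tool, z down) [ 0.002 -0.   ] top at centre below TCP mm -3.1 x [-62.8  59.1] y [-80.3  72.6]
top 121 57 slope dz/dx,dz/dy (tool, z down) [-0.006  0.036] top at centre below TCP mm -2.1 x [-71.4  58.1] y [-79.   71.5]
[ 3.763 -8.447 -0.564  1.922]
```

```bash
cat >> h.py <<'E'
def box(names=("side","top")):
    for n in names:
        p,d=capture(n);C=cloud(n,d).reshape(-1,3)
        Q=C[(abs(C[:,0]-.6)<.12)&(abs(C[:,1]-.195)<.12)&(C[:,2]>.05)&(C[:,2]<.09)];r=rect(Q);print("box",n,np.round(r[0],1),np.round(r[1],1),round(r[2],2))
E
python3 - <<'E'
from h import *
box(); print(plan(617.5,197,150,-82.9))
E
```

```text
box side [599.5 194.2] [149.9 165.2] 7.17
box top [599.5 194.8] [150.8 160.9] 6.87
[ 3.704 -8.476 -0.068  1.907]
```

Emit:
send_rows(series=[[0.4,-0.9,-0.3,0.2,64],[0.8,-1.8,-0.4,0.4,64],[1.2,-2.7,-0.4,0.6,64],[1.6,-3.6,-0.4,0.8,64],[2.0,-4.5,-0.4,1.0,64],[2.4,-5.4,-0.4,1.2,64],[2.8,-6.3,-0.4,1.4,64],[3.2,-7.2,-0.3,1.7,64],[3.5,-8.0,-0.2,1.9,64],[3.7,-8.48,-0.1,1.91,64],[3.7,-8.48,-0.1,1.91,64],[3.7,-8.48,-0.1,1.91,64]])

```text
clock: 13.85
position: [0.6174, 0.1968, 0.1514]
eef_rot: [3.134, 0.195, -0.001]
wrist_force: [-0.3, -0.4, -1.1]
opening: 0.814
finger_force: 47.3
```

```bash
python3 - <<'E'
from h import *
say(); cover(("wrist",)); print(plan(617.5,197,86,-82.95))
E
```

```text
t 13.85 p [617.4 196.8 151.4] yaw -82.88 tilt [-0.0008 -0.0011] F [-0.3  -0.4  -1.07] T [-0.01 -0.03 -0.06] op 69.6 ff 47.3 q7 -1.32
wrist 50781 49047 slope dz/dx,dz/dy (tool, z down) [0.002 0.   ] top at centre below TCP mm -2.6 x [-60.7  60.8] y [-76.6  76.8]
[ 0.    -0.025  1.645 -0.   ]
```

Emit:
send_rows(series=[[0.0,-0.02,0.8,0,64],[0,-0.02,1.4,0,64],[0,-0.02,1.6,0,64],[0,-0.02,1.68,0,64],[0,-0.02,1.68,0,64]], squeeze=20)

```text
clock: 14.4
position: [0.6181, 0.1972, 0.0855]
eef_rot: [3.135, 0.193, 0.001]
wrist_force: [-0.5, 0.1, -1.7]
opening: 0.815
finger_force: 47.2
```

```bash
python3 - <<'E'
from h import *
say(); cover(("wrist",)); print(plan(617.5,197,80.2,-82.95))
E
```

```text
t 14.4 p [618.1 197.2  85.5] yaw -82.95 tilt [ 0.0007 -0.0001] F [-0.5   0.14 -1.7 ] T [-0.   -0.03 -0.05] op 69.6 ff 47.2 q7 -1.28
wrist 51726 48932 slope dz/dx,dz/dy (tool, z down) [0.002 0.   ] top at centre below TCP mm -2.6 x [-60.8  60.8] y [-76.6  76.6]
[-0.018  0.008  0.143  0.001]
```

Emit:
send_rows(series=[[0,0,0.1,0,66],[0,0,0.16,0,66],[0,0,0.22,0,66],[0,0,0.22,0,66]], squeeze=20)

```text
clock: 14.85
position: [0.6177, 0.1979, 0.0772]
eef_rot: [-3.135, -0.195, -0.0]
wrist_force: [-8.9, -0.6, 16.6]
opening: 0.816
finger_force: 50.0
```

```bash
python3 - <<'E'
from h import *
say(); cover(("wrist",));box(("side",))
E
```

```text
t 14.85 p [617.7 197.9  77.2] yaw -82.89 tilt [0.0002 0.0009] F [-8.86 -0.59 16.6 ] T [-0.01  1.47  0.24] op 69.7 ff 50.0 q7 -1.27
wrist 53405 49108 slope dz/dx,dz/dy (tool, z down) [-0.049 -0.001] top at centre below TCP mm -3.0 x [-60.2  61.6] y [-76.6  76.7]
box side [601.7 195.4] [153.9 163.4] 7.45
```

Emit:
send_rows(series=[[0,0,-0.1,0,68],[0,0,-0.25,0,68.5],[0,0,-0.25,0,69]], squeeze=20)

```text
clock: 15.25
position: [0.618, 0.1979, 0.0869]
eef_rot: [-3.135, -0.194, -0.002]
wrist_force: [0.3, -0.0, -0.8]
opening: 0.807
finger_force: 47.8
```

```bash
python3 - <<'E'
from h import *
say(); cover(("wrist",));box(("side","top"))
p,d=capture("side");cv2.imwrite("pics/s6.png",cv2.resize(p[200:390,200:380],None,fx=3.1,fy=3.1))
E
```

```text
t 15.25 p [618.  197.9  86.9] yaw -82.91 tilt [0.0011 0.0003] F [ 0.31 -0.   -0.81] T [ 0.01 -0.03 -0.02] op 68.9 ff 47.8 q7 -1.28
wrist 52470 48974 slope dz/dx,dz/dy (tool, z down) [-0.039 -0.001] top at centre below TCP mm -2.9 x [-59.9  61.4] y [-76.6  76.7]
box side [601.  195.5] [153.6 163. ] 7.87
box top [602.4 181.5] [153.3 133.8] 6.78
```

View pics/s6.png

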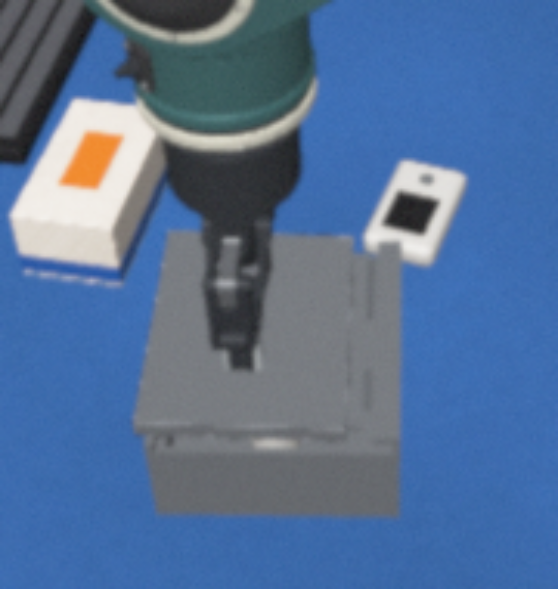

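The side crop shows the cover held just above the box, between about (140,430) and (350,240), slightly raised at its far edge. The lip is visible on the right at x≈385. I'm easing the grip off in small steps so the cover pivots with less force.

Emit:
send_rows(series=[[0,0,0,0,69.3],[0,0,0,0,69.3]], squeeze=20)

```text
clock: 15.65
position: [0.6175, 0.1978, 0.0859]
eef_rot: [3.135, 0.194, -0.0]
wrist_force: [0.8, -1.0, -1.1]
opening: 0.812
finger_force: 34.9
```

```bash
cat >> h.py <<'E'
def boxface():
    p,d=capture("side");C=cloud("side",d);C=C.reshape(-1,3);g=p.reshape(-1,3).astype(int);sat=g.max(1)-g.min(1)
    m=(C[:,2]>.012)&(C[:,2]<.055)&(abs(C[:,0]-.59)<.1)&(abs(C[:,1]-.275)<.02)&(sat<40)
    Q=C[m]*1e3;f=np.polyfit(Q[:,0],Q[:,1],1);k=abs(Q[:,1]-np.polyval(f,Q[:,0]))<3;Q=Q[k];f=np.polyfit(Q[:,0],Q[:,1],1)
    a,b=np.percentile(Q[:,0],[.5,99.5]);print("face yaw",np.degrees(np.arctan(f[0])).round(2),"x",a.round(1),b.round(1),"y@590",np.polyval(f,590).round(1),len(Q))
E
python3 - <<'E'
from h import *
say();boxface()
d=np.load("side0.npy");p=cv2.imread("pics/side0.png")
import h
h.capture=lambda n:(p,d)
h.boxface()
E
```

```text
t 15.65 p [617.5 197.8  85.9] yaw -82.9 tilt [-0.0001 -0.0002] F [ 0.85 -1.01 -1.08] T [ 0.01 -0.03 -0.02] op 69.3 ff 34.9 q7 -1.28
face yaw 6.92 x 515.2 661.6 y@590 273.1 1066
face yaw 6.88 x 516.7 661.6 y@590 273.1 1068
```

Emit:
send_rows(series=[[0,0,0,0,69.6],[0,0,0,0,69.6]], squeeze=20)

```text
clock: 15.9
position: [0.6176, 0.1978, 0.086]
eef_rot: [3.135, 0.194, 0.0]
wrist_force: [-0.1, -0.7, -1.5]
opening: 0.818
finger_force: 19.9
```

```bash
python3 - <<'E'
from h import *
say();cover(("wrist",)); print(plan(617.5,197,77,-82.95))
E
```

```text
t 15.9 p [617.6 197.8  86. ] yaw -82.91 tilt [ 0.     -0.0001] F [-0.08 -0.65 -1.47] T [ 0.03 -0.02  0.01] op 69.8 ff 19.9 q7 -1.28
wrist 52790 49043 slope dz/dx,dz/dy (tool, z down) [-0.039 -0.001] top at centre below TCP mm -3.1 x [-59.7  61.4] y [-76.6  76.7]
[-0.004  0.02   0.226  0.005]
```

Emit:
send_rows(series=[[-0.0,0,0.15,0,69.6],[-0.02,0,0.2,0,69.6],[-0.04,0,0.24,0,69.6],[-0.06,0,0.28,0,69.6],[-0.07,0,0.28,0,69.6]])

```text
clock: 16.45
position: [0.6161, 0.1976, 0.0762]
eef_rot: [-3.135, -0.194, -0.005]
wrist_force: [3.5, 0.9, 11.4]
opening: 0.819
finger_force: 20.4
```

```bash
python3 - <<'E'
from h import *
say();cover(("wrist",)); boxface()
E
```

```text
t 16.45 p [616.1 197.6  76.2] yaw -82.9 tilt [0.0029 0.0008] F [ 3.53  0.92 11.41] T [ 0.23 -0.73  0.07] op 69.9 ff 20.4 q7 -1.27
wrist 54326 49326 slope dz/dx,dz/dy (tool, z down) [-0.061 -0.   ] top at centre below TCP mm -3.2 x [-60.3  61.9] y [-76.6  76.7]
face yaw 6.93 x 516.7 661.4 y@590 273.1 1071
```

Emit:
send_rows(series=[[-0.02,0,0.04,0,69.6],[-0.04,0,0.07,0,69.6],[-0.06,0,0.1,0,69.6],[-0.07,0,0.13,0,69.6],[-0.07,0,0.13,0,69.6]])

```text
clock: 17.05
position: [0.6153, 0.1976, 0.073]
eef_rot: [-3.134, -0.194, -0.012]
wrist_force: [5.4, 1.3, 30.1]
opening: 0.821
finger_force: 24.3
```

```bash
python3 - <<'E'
from h import *
say();cover(("wrist",)); boxface()
E
```

```text
t 17.05 p [615.3 197.6  73. ] yaw -82.92 tilt [0.0074 0.0022] F [ 5.45  1.32 30.05] T [ 0.67 -0.92 -0.1 ] op 70.1 ff 24.3 q7 -1.26
wrist 56364 51123 slope dz/dx,dz/dy (tool, z down) [-0.067  0.006] top at centre below TCP mm -6.1 x [-58.7  62.5] y [-76.7  76.5]
face yaw 6.94 x 515.8 661.6 y@590 273.1 1070
```

The board's sides rest on the box's side walls, which limits the tilt to 0.06. I'll regrip slightly higher while it rests safely there, then tilt it over the lip with the tongue end hanging free.

Emit:
send_rows(series=[[0.03,0,-0.05,0,69.6],[0.03,0,-0.1,0,69.6],[0.03,0,-0.1,0,71],[0.03,0,-0.1,0,76],[0.03,0,-0.1,0,76]])

```text
clock: 17.65
position: [0.613, 0.1971, 0.0734]
eef_rot: [3.135, 0.194, -0.001]
wrist_force: [0.1, -0.6, -0.2]
opening: 0.887
finger_force: 0.0
```

```bash
python3 - <<'E'
from h import *
say();cover(("wrist",)); boxface(); w,A=yaw(read_state()); print(plan(617,197.6,78.5,-82.95))
E
```

```text
t 17.65 p [613.  197.1  73.4] yaw -82.91 tilt [-0.0005 -0.0004] F [ 0.09 -0.56 -0.22] T [ 0.01  0.03 -0.  ] op 75.7 ff 0.0 q7 -1.27
wrist 58624 52053 slope dz/dx,dz/dy (tool, z down) [-0.061  0.   ] top at centre below TCP mm -6.1 x [-59.8  62.9] y [-77.   76.2]
face yaw 6.94 x 515.2 661.6 y@590 273.1 1062
[ 0.099  0.001 -0.127  0.005]
```

Emit:
send_rows(series=[[0.0,0,-0.08,0,76],[0.0,0,-0.14,0,76],[0,0,-0.14,0,72],[0,0,-0.14,0,69.3],[0,0,-0.14,0,69.3],[0,0,-0.14,0,69.3]], squeeze=25)

```text
clock: 18.35
position: [0.6134, 0.1973, 0.0797]
eef_rot: [-3.135, -0.194, -0.001]
wrist_force: [-2.0, -0.5, 7.2]
opening: 0.811
finger_force: 19.7
```

```bash
python3 - <<'E'
from h import *
say();cover(("wrist",))
E
```

```text
t 18.35 p [613.4 197.3  79.7] yaw -82.9 tilt [0.0004 0.0002] F [-2.03 -0.53  7.19] T [-0.13  0.4   0.09] op 69.3 ff 19.7 q7 -1.27
wrist 55480 48773 slope dz/dx,dz/dy (tool, z down) [-0.061  0.   ] top at centre below TCP mm 0.3 x [-72.8  62.5] y [-76.6  76.7]
```

Emit:
send_rows(series=[[0,0,-0.3,0,69.3],[0,0,-0.8,0,69.3],[0,0,-1.2,0,69.3],[-0.8,0,-1.2,0,69.3],[-1.7,0,-1.2,0,69.3],[-2.6,0,-1.0,0,69.3],[-3.4,0.0,-0.7,0,69.3],[-3.42,0.0,-0.5,0,69.3],[-3.42,0,-0.5,0,69.3],[-3.42,0,-0.5,0,69.3]])

```text
clock: 19.4
position: [0.4784, 0.1805, 0.0999]
eef_rot: [-3.135, -0.194, -0.002]
wrist_force: [0.6, 0.5, -0.8]
opening: 0.818
finger_force: 20.3
```

```bash
python3 - <<'E'
from h import *
say();cover(("wrist",));boxface(); print(plan(477.4,179.7,88.4,-82.95))
E
```

```text
t 19.4 p [478.4 180.5  99.9] yaw -82.91 tilt [0.001  0.0002] F [ 0.63  0.51 -0.85] T [ 0.01 -0.07 -0.01] op 69.9 ff 20.3 q7 -1.3
wrist 52638 48296 slope dz/dx,dz/dy (tool, z down) [-0.061  0.   ] top at centre below TCP mm 0.3 x [-58.8  62.5] y [-76.6  76.7]
face yaw 6.92 x 515.0 661.5 y@590 273.1 1069
[-0.03   0.012  0.286  0.003]
```

Emit:
send_rows(series=[[-0.02,0,0.2,0,69.6],[-0.02,0,0.28,0,69.6],[-0.03,0,0.32,0,69.6],[-0.04,0,0.36,0,69.6],[-0.04,0,0.36,0,69.6]], squeeze=20)

```text
clock: 20.0
position: [0.4757, 0.1801, 0.0847]
eef_rot: [3.135, 0.194, -0.001]
wrist_force: [-2.0, -0.7, 1.5]
opening: 0.815
finger_force: 18.2
```

```bash
python3 - <<'E'
from h import *
say();cover(("wrist",));boxface()
E
```

```text
t 20.0 p [475.7 180.1  84.7] yaw -82.91 tilt [-0.0005 -0.0003] F [-2.02 -0.72  1.47] T [-0.06  0.34  0.  ] op 69.6 ff 18.2 q7 -1.28
wrist 57389 47911 slope dz/dx,dz/dy (tool, z down) [-0.126 -0.   ] top at centre below TCP mm 0.2 x [-57.3  63.3] y [-76.6  76.7]
face yaw 6.82 x 515.2 661.7 y@590 273.1 1075
```

Emit:
send_rows(series=[[-0.03,0,0.03,0,69.6],[-0.05,0,0.06,0,69.6],[-0.05,0,0.06,0,69.6],[-0.05,0,-0.1,0,69.6],[-0.05,0,-0.6,0,69.2],[-0.05,0,-1.0,0,69.2],[-0.05,0,-1.0,0,69.2]])

```text
clock: 20.8
position: [0.4747, 0.1803, 0.1268]
eef_rot: [-3.134, -0.195, -0.003]
wrist_force: [0.4, -0.0, -2.5]
opening: 0.812
finger_force: 23.2
```

```bash
python3 - <<'E'
from h import *
say();cover(("wrist",));boxface();box(("side",))
s=read_state();p,d=capture("side");cv2.imwrite("pics/s7.png",cv2.resize(p[200:390,200:400],None,fx=3.1,fy=3.1))
E
```

```text
t 20.8 p [474.7 180.3 126.8] yaw -82.9 tilt [0.0021 0.0015] F [ 0.37 -0.04 -2.53] T [-0.02 -0.04 -0.01] op 69.4 ff 23.2 q7 -1.34
wrist 50805 47978 slope dz/dx,dz/dy (tool, z down) [-0.163 -0.   ] top at centre below TCP mm 0.3 x [-56.  64.] y [-76.5  76.7]
face yaw 6.94 x 516.8 661.5 y@590 273.1 1066
box side [599.2 193.8] [149.3 163.9] 7.11
```

View pics/s7.png

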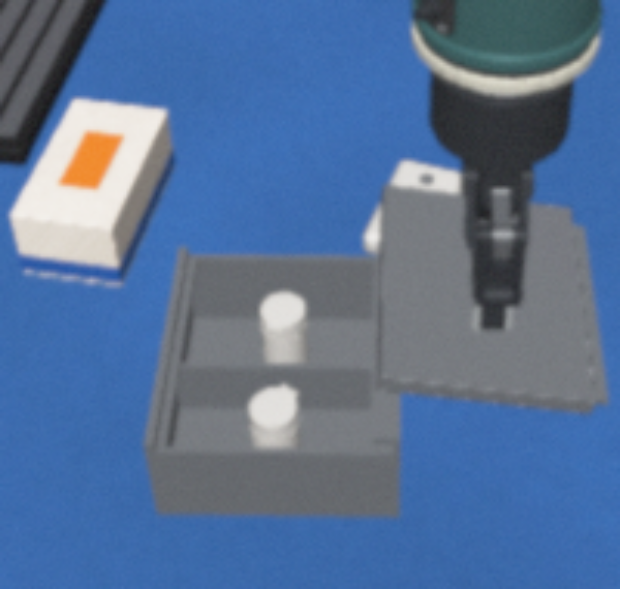

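The side crop shows the cover tilted about 0.16 rad, tongue edge (right, x≈590) low. The box is unmoved and both vials stand at about (283,330) and (272,415). Next I'll carry the cover above the opening.

```bash
python3 - <<'E'
from h import *
print(plan(612,196.1,115,-83),plan(612,196.1,89.5,-83))
E
```

```text
[3.485 0.03  0.233 0.014] [3.485 0.03  0.871 0.014]
```

Emit:
send_rows(series=[[0.8,0,-0.1,0.01,69.2],[1.7,0,-0.1,0.01,69.2],[2.6,0.02,-0.1,0.01,69.2],[3.3,0.03,0.0,0.01,69.2],[3.48,0.03,0.2,0.01,69.2],[3.48,0.03,0.23,0.01,69.2],[3.48,0.03,0.23,0.01,69.2],[3.48,0.03,0.23,0.01,69.2]])

```text
clock: 21.8
position: [0.6113, 0.1961, 0.1158]
eef_rot: [-3.136, -0.192, 0.001]
wrist_force: [-0.2, -0.0, -2.7]
opening: 0.816
finger_force: 23.2
```

```bash
python3 - <<'E'
from h import *
say();cover(("wrist",)); print(plan(612,196.1,89.5,-83))
E
```

```text
t 21.8 p [611.3 196.1 115.8] yaw -82.98 tilt [-0.0005  0.0002] F [-0.17 -0.04 -2.72] T [-0.  0. -0.] op 69.7 ff 23.2 q7 -1.29
wrist 50821 47978 slope dz/dx,dz/dy (tool, z down) [-0.163 -0.   ] top at centre below TCP mm 0.4 x [-56.  64.] y [-76.6  76.8]
[0.012 0.005 0.662 0.004]
```

Tilt held. I'm descending to the groove's height in front of the mouth.

Emit:
send_rows(series=[[0.01,0,0.3,0,69.2],[0.01,0,0.5,0,69.2],[0.01,0,0.64,0,69.2],[0.01,0,0.66,0,69.2],[0.01,0,0.66,0,69.2],[0.01,0,0.66,0,69.2]])

```text
clock: 22.45
position: [0.6128, 0.1959, 0.0895]
eef_rot: [3.136, 0.192, 0.001]
wrist_force: [0.0, 0.2, -1.7]
opening: 0.814
finger_force: 23.3
```

```bash
python3 - <<'E'
from h import *
say();boxface();s=read_state()
c,sn=np.cos(np.radians(7)),np.sin(np.radians(7))
v=s["position"][:2]*1e3-[599.4,194.5];print("box-frame TCP",v@[c,sn],v@[-sn,c])
p,d=capture("side");cv2.imwrite("pics/s8.png",cv2.resize(p[230:360,230:350],(720,600)*1,interpolation=cv2.INTER_CUBIC))
C=cloud("side",d).reshape(-1,3)*1e3;B=np.c_[(C[:,:2]-[599.4,194.5])@np.array([[c,-sn],[sn,c]]),C[:,2]]
for lo,hi in((-70,-60),):
    m=(B[:,0]>lo)&(B[:,0]<hi)&(abs(B[:,1])<78)&(B[:,2]>60);print("lip z",np.median(B[m,2]),m.sum())
m=(abs(B[:,1])<78)&(B[:,2]>76)&(B[:,2]<83)&(B[:,0]<-52)
print("lip pts x pct",np.percentile(B[m,0],[1,50,99]))
E
```

```text
t 22.45 p [612.8 195.9  89.5] yaw -82.99 tilt [ 0.0004 -0.0001] F [ 0.05  0.23 -1.7 ] T [-0.01 -0.02 -0.02] op 69.5 ff 23.3 q7 -1.28
face yaw 6.99 x 515.7 661.6 y@590 273.1 1066
box-frame TCP 13.400605221654141 -0.18186496487127854
lip z 445.22561983591214 968
lip pts x pct [-658.39506947  -70.32429132  -60.02501217]
```

View pics/s8.png

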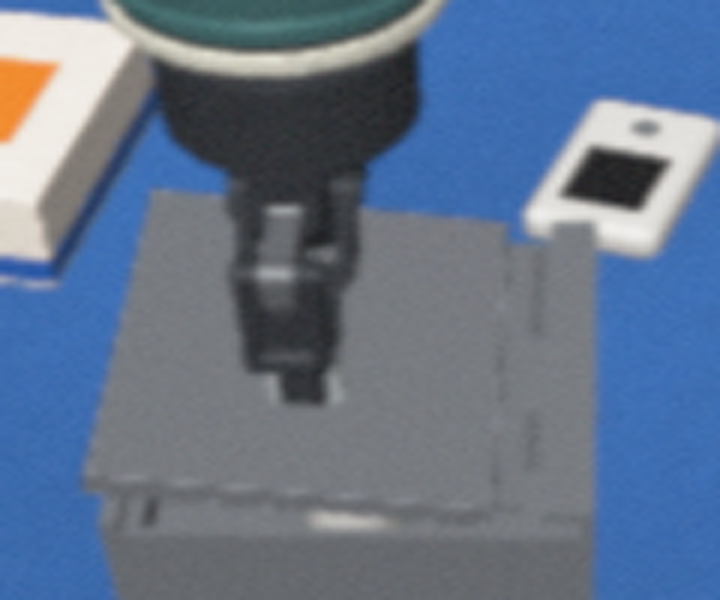

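The side crop shows the tilted cover inside the lip, its tongue edge at x≈500 and lip edge at x≈550, with its far edge above the rim at (90,490). It's clear of contact, so I'm sliding the tongue in slowly.

Emit:
send_rows(series=[[-0.06,0,0,0,69.2],[-0.12,0,0,0,69.2],[-0.18,0,0,0,69.2],[-0.24,0,0,0,69.2],[-0.3,0,0,0,69.2],[-0.36,0,0,0,69.2],[-0.36,0,0,0,69.2]])

```text
clock: 23.25
position: [0.5981, 0.1942, 0.0893]
eef_rot: [3.136, 0.192, 0.0]
wrist_force: [0.4, 0.7, -2.1]
opening: 0.817
finger_force: 23.3
```

```bash
cat >> h.py <<'E'
def bf():
    s=read_state();c,sn=np.cos(np.radians(7)),np.sin(np.radians(7));v=s["position"][:2]*1e3-[599.4,194.5];print("box-frame TCP",round(v@[c,sn],2),round(v@[-sn,c],2),round(s["position"][2]*1e3,1))
E
python3 - <<'E'
from h import *
say();bf();cover(("wrist",));boxface()
E
```

```text
t 23.25 p [598.1 194.2  89.3] yaw -82.99 tilt [ 0.0001 -0.    ] F [ 0.44  0.66 -2.12] T [0.   0.03 0.05] op 69.8 ff 23.3 q7 -1.27
box-frame TCP -1.33 -0.11 89.3
wrist 65045 52116 slope dz/dx,dz/dy (tool, z down) [-0.16 -0.  ] top at centre below TCP mm 0.2 x [-72.5  64. ] y [-76.5  76.6]
face yaw 7.01 x 515.1 661.3 y@590 273.2 1072
```

Emit:
send_rows(series=[[0,0,0.03,0,69.4],[0.0,0,0.06,0,69.4],[0.02,0,0.09,0,69.5],[0.04,0,0.13,0,69.5],[0.06,0,0.16,0,69.5],[0.075,0,0.19,0,69.5],[0.075,0,0.19,0,69.5]], squeeze=20)

```text
clock: 24.05
position: [0.6016, 0.1946, 0.0816]
eef_rot: [3.136, 0.192, 0.001]
wrist_force: [2.0, 0.7, 2.7]
opening: 0.818
finger_force: 23.1
```

```bash
python3 - <<'E'
from h import *
say();bf();cover(("wrist",));boxface()
E
```

```text
t 24.05 p [601.6 194.6  81.6] yaw -82.99 tilt [ 0.0005 -0.0001] F [1.99 0.68 2.74] T [ 0.08 -0.24  0.  ] op 69.8 ff 23.1 q7 -1.27
box-frame TCP 2.17 -0.16 81.6
wrist 64682 50880 slope dz/dx,dz/dy (tool, z down) [-0.073  0.   ] top at centre below TCP mm -0.3 x [-72.2  62.5] y [-76.5  76.6]
face yaw 7.03 x 515.0 661.1 y@590 273.2 1079
```

Emit:
send_rows(series=[[0.01,0,0.03,0,69.5],[0.02,0,0.06,0,69.5],[0.035,0,0.085,0,69.5],[0.04,0,0.11,0,69.5],[0.045,0,0.125,0,69.5],[0.045,0,0.125,0,69.5]])

```text
clock: 24.75
position: [0.603, 0.1948, 0.0766]
eef_rot: [3.136, 0.192, -0.0]
wrist_force: [2.5, 0.3, 3.1]
opening: 0.812
finger_force: 23.2
```

```bash
python3 - <<'E'
from h import *
say();bf();cover(("wrist",));boxface()
E
```

```text
t 24.75 p [603.  194.8  76.6] yaw -82.99 tilt [-0.0001 -0.0001] F [2.55 0.32 3.06] T [-0.   -0.35  0.03] op 69.4 ff 23.2 q7 -1.26
box-frame TCP 3.65 -0.13 76.6
wrist 63058 49842 slope dz/dx,dz/dy (tool, z down) [-0.007 -0.   ] top at centre below TCP mm -0.4 x [-69.9  61.2] y [-76.6  76.8]
face yaw 7.1 x 515.0 661.1 y@590 273.2 1072
```

Emit:
send_rows(series=[[0.015,0,0.01,0,69.5],[0.02,0,0.02,0,69.5],[0.02,0,0.03,0,69.5],[0.02,0,0.035,0,69.5]])

```text
clock: 25.25
position: [0.6035, 0.1949, 0.0756]
eef_rot: [-3.135, -0.192, 0.001]
wrist_force: [-7.0, -0.2, 14.2]
opening: 0.816
finger_force: 24.2
```

```bash
python3 - <<'E'
from h import *
say();bf();cover(("wrist",));boxface()
E
```

```text
t 25.25 p [603.5 194.9  75.6] yaw -82.99 tilt [-0.0008  0.0002] F [-6.95 -0.24 14.18] T [-0.28  1.47  0.03] op 69.6 ff 24.2 q7 -1.26
box-frame TCP 4.13 -0.12 75.6
wrist 62571 49465 slope dz/dx,dz/dy (tool, z down) [ 0.003 -0.   ] top at centre below TCP mm -0.3 x [-66.5  60.8] y [-76.7  76.7]
face yaw 7.03 x 515.1 661.0 y@590 273.2 1064
```

Flat and seated. I'm relieving the pressure, then releasing and raising.

Emit:
send_rows(series=[[-0.01,0,-0.02,0,69.5],[-0.01,0,-0.025,0,69.5],[-0.01,0,-0.025,0,70.5],[-0.01,0,-0.025,0,76],[-0.01,0,-0.025,0,84],[-0.01,0,-0.025,0,84]])

```text
clock: 25.95
position: [0.6034, 0.1948, 0.0762]
eef_rot: [3.136, 0.192, -0.0]
wrist_force: [-0.0, -0.1, -1.1]
opening: 0.983
finger_force: 0.0
```

Emit:
send_rows(series=[[0,0,-0.2,0,84],[0,0,-0.7,0,84],[0,0,-1.5,0,84],[0,0,-2.5,0,84],[0,0,-3.0,0,84],[0,0,-3.0,0,84]])

```text
clock: 26.55
position: [0.6047, 0.1949, 0.1998]
eef_rot: [-3.134, -0.192, -0.007]
wrist_force: [0.2, 0.4, -0.4]
opening: 0.985
finger_force: 0.0
```

```bash
python3 - <<'E'
from h import *
say();boxface()
s=read_state();p,d=capture("wrist");cv2.imwrite("pics/w9.png",p);C=cloud("wrist",d,s).reshape(-1,3)*1e3
c,sn=np.cos(np.radians(7)),np.sin(np.radians(7));B=np.c_[(C[:,:2]-[599.2,194.5])@np.array([[c,-sn],[sn,c]]),C[:,2]]
m=(abs(B[:,0]-4)<58)&(abs(B[:,1])<74)&(B[:,2]>66)&(B[:,2]<90);Q=B[m];k=np.hypot(Q[:,0]/20,Q[:,1]/45)>1;Q=Q[k]
f=np.linalg.lstsq(np.c_[Q[:,:2],np.ones(len(Q))],Q[:,2],rcond=None)[0];print("plane",f.round(4))
m=(abs(B[:,0])<30)&(abs(B[:,1])<50)&(B[:,2]>100)&(B[:,2]<112);print("bar",rect(B[m]/1000),np.median(B[m,2]))
E
```

```text
t 26.55 p [604.7 194.9 199.8] yaw -83.0 tilt [0.0041 0.0018] F [ 0.22  0.37 -0.45] T [ 0.04 -0.01  0.04] op 84.1 ff 0.0 q7 -1.35
face yaw 7.03 x 515.1 661.1 y@590 273.2 1068
plane [-7.00000e-04 -2.00000e-04  7.59049e+01]
bar ((4.071898460388184, 0.001758575439453125), (14.13601016998291, 69.95472717285156), 0.23169028759002686) 105.64799584863066
```

View pics/w9.png

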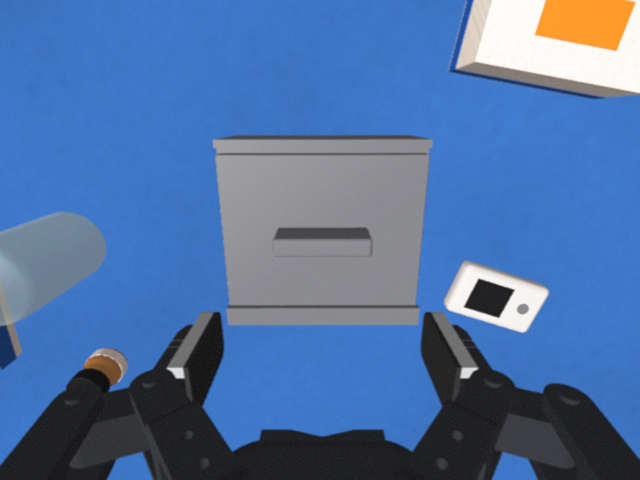

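The wrist view shows the cover flat between the far rim (row ~146) and the lip (row ~315). Its top is at 75.9 mm, level, with the origin at x ≈ 4.1 and y ≈ 0 in the box frame. The box is unmoved and the gripper is clear.

```bash
python3 -c "
from bench import *
print(job_done())"
```

```text
the job is handed in; nothing more can be done
None
```

The job is done and handed in at about 26.6 s: both vials stand upright in the middle of their compartments, and the cover went in angled, was lowered gently, and lies flat behind the far rim with the box unmoved.

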